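# Screw down the storage jar and pack the carry caddy

### The job

Get the wooden carry caddy ready to go: put the orange lid on the storage jar that stands in the caddy, turn it back until the thread drops into place, then screw it forward fully home. Pack every spice jar and jam jar that is on the worktop upright in one row in the caddy's open compartment, down on its floor, and leave the mug, the egg timer and the tins where they are.

Things in the scene. Friction and masses are not known exactly. Their poses are not given: they have to be found in the camera images.
- caddy: wooden carry caddy, fixed to the worktop, 88 (x) x 340 (y) x 46 mm high, origin at the centre of its underside, y along its length. A white storage jar with a blue band (75 x 100 mm, shoulder 62 mm above the worktop) is fixed in its -y end; its +y end is one long open compartment (caddy_slot); between them is an empty gap 14 mm wide.
- jar_mouth (a point): centre of the top of the storage jar's round neck, 90 mm above the worktop; axes as the caddy's. The neck is 64 mm across, 80 mm over the four-start screw thread outside it. Fully home, the lid has lid_grip 16 mm above this point and its bar square to the jar (along its x or y), at a hard stop.
- jar_thread (a point): on the neck's axis, 15 mm below jar_mouth. Right-handed thread: from above, anticlockwise is back, clockwise forward. A lid laid on at random rests on the thread, lid_grip 26 to 32 mm above jar_mouth, and jams if turned forward; turned back (under 75 degrees) it falls about 8 mm into a start and soon meets a stop. Forward 50 to 70 degrees from there it sinks 4 to 5 mm more, to the hard stop.
- lid_grip (a point): centre of the bar grip on top of the orange screw lid, 38 mm above the lid's underside; z up. Lid: loose, 92 mm diameter, 50 mm high with the bar, 90 g. The bar is 66 long (along the lid's x), 20 wide and stands 26 to 50 mm above the underside. The lid fits over the neck with 2.5 mm of play all round; four tabs 90 degrees apart inside its skirt ride in the thread.
- caddy_slot (a point): centre of the floor of the caddy's open compartment, 8 mm above the worktop; axes as the caddy's. It is 76 mm wide (x) and 200 mm long (y) inside; walls 6 mm thick, their tops 38 mm above this floor. All four jars together fill it to within 12 mm of its length, in one row along y. Its -y end is 77 mm from the storage jar's axis.
- spice_green_mid (a point): middle (half-way up) of the spice jar with a red cap and a cream label with green leaves: loose, round, 41 mm diameter, 105 mm high, standing upright (z up); may be absent
- spice_black_mid (a point): middle (half-way up) of the spice jar with a red cap and a black label, pale contents: loose, round, 41 mm diameter, 105 mm high, standing upright (z up); may be absent
- spice_maroon_mid (a point): middle (half-way up) of the spice jar with a red cap and a dark maroon-topped label, brown contents: loose, round, 41 mm diameter, 105 mm high, standing upright (z up); may be absent
- jam_mid (a point): middle (half-way up) of the red jam jar with a white cap: loose, round, 65 mm diameter, 94 mm high, standing upright (z up); may be absent
- mug: bystander: two-tone green and white mug, loose, 78 mm across (116 mm with its handle), 101 mm high; origin under it
- timer: bystander: red and white egg timer, loose, 66 mm across, 48 mm high; origin under it
- biscuit_tin: bystander: low red tin, loose, 75 mm across, 58 mm high; origin under it
- bean_tin: bystander: tall red tin, loose, 75 mm across, 110 mm high; origin under it
There are look-alikes about, which are no part of the job. Leave any pink or yellow look-alike of the part that bears spice_maroon_mid alone.

How it is judged:
On the way, in this order (a step that is already met when the one before it is completed fails the run):
1. the lid is on the neck and has dropped into the thread (horizontal distance between lid_grip and jar_mouth below 0.005 m and angle between lid_grip's own z axis and vertical below 0.08 rad and z of lid_grip in the frame of jar_mouth below 0.0235 m), for 0.1 s.
2. the lid is screwed forward fully home (horizontal distance between lid_grip and jar_mouth below 0.005 m and angle between lid_grip's own z axis and vertical below 0.08 rad and z of lid_grip in the frame of jar_mouth below 0.0182 m and (angle between the x axis of lid_grip and the x axis of jar_mouth, either way round below 0.15 rad or angle between the x axis of lid_grip and the y axis of jar_mouth, either way round below 0.15 rad)), for 0.2 s.
At the end, for the whole second after the job is handed in: The lid is screwed home: centred on the neck within 5 mm, level, its bar centre less than 18.2 mm above the mouth and its bar within 0.15 rad of square to the jar; every jar that is present stands upright (within 0.12 rad) on the floor of the open compartment (all of step 2 and x of spice_green_mid in the frame of caddy_slot between -0.03 and 0.03 m and y of spice_green_mid in the frame of caddy_slot between -0.09 and 0.09 m and z of each of spice_green_mid, spice_black_mid, spice_maroon_mid in the frame of caddy_slot below 0.0585 m and angle between each of spice_green_mid, spice_black_mid, spice_maroon_mid, jam_mid's own z axis and vertical below 0.12 rad and x of spice_black_mid in the frame of caddy_slot between -0.03 and 0.03 m and y of spice_black_mid in the frame of caddy_slot between -0.09 and 0.09 m and x of spice_maroon_mid in the frame of caddy_slot between -0.03 and 0.03 m and y of spice_maroon_mid in the frame of caddy_slot between -0.09 and 0.09 m and x of jam_mid in the frame of caddy_slot between -0.03 and 0.03 m and y of jam_mid in the frame of caddy_slot between -0.09 and 0.09 m and z of jam_mid in the frame of caddy_slot below 0.053 m); the robot touches nothing.
It fails at once if a bystander (mug, egg timer, tins) is pushed more than 4 cm or knocked over (distance of any of mug, timer, biscuit_tin, bean_tin from where it was at the start of the episode above 0.04 m or angle between any of mug, timer, biscuit_tin, bean_tin's own z axis and vertical above 0.5 rad).
Of spice_green, spice_black, spice_maroon, jam only 3 to 4 are there at a start; the rules pass over those that are not, and their reading is None.
At some moment in a run one of lid may be knocked a few centimetres aside while the robot is not near it.
It also fails if it takes over 210 s, if anything falls off the work surface, if the arm or the gripper's body presses on something with over 40 N, if the wrist force passes 120 N, or if a joint passes its speed limit or range.

### The arm

A 6-joint arm with a two-finger parallel gripper is mounted at the origin on a cart in front of the work surface, level with it; the furniture and walls round the work are solid. World frame = base frame: x ahead of the robot, y to its left, z up, the work surface at z = 0. Lengths are in m, angles in rad, forces in N, time in s.
With the tool pointing down it reaches from about 0.375 to 0.975 m from the base axis. Payload 3.8 kg.
Tool frame: the origin (TCP) lies where the fingers leave the gripper's body, on its centre line; the fingertips stand 73 mm ahead of it and the grasp point (between the pads) lies 54 mm ahead of it; z points along the fingers, y is the line along which they close (so a half turn about z gives the same grasp; the last joint's range is limited). The gripper opens to 85 mm and grips with 20 to 120 N. Pads are 22 mm wide; open, the fingers measure 114 mm over their backs; the gripper's body (76 mm by 85 mm) begins 54 mm behind the grasp point. The pads swing forward as they close: fully open they stand 13 mm farther back than shut.
Start: joints at [1.083, 0.264, 1.604, -0, 1.274, -0.037], TCP at [0.294, 0.608, 0.304] pointing down, gripper open.
Joint ranges: [-2.63, 2.63], [-0.94, 2.18], [0.31, 2.57], [-1.31, 4.45], [0, 2.66], [-2.55, 2.55]. Speed limits (rad/s): [2.57, 2.57, 3.14, 3.14, 3.14, 3.14].

### API

Orientations are given as a rotation vector (axis times angle).
In Python, from workcell import read_state, viewer, bot gives the robot as it stands.
- The arm moves only by the tool jog_arm, never from a script. Its argument "increments" is a list that holds one entry, the list of rows, each a list of 7 numbers: the shift along the tool's x, y, z in units of 30 mm (1.0 is 30 mm), then the turn, a rotation vector about the tool's x, y, z in units of 6 degrees (1.0 is 6 degrees), then the opening, from -1 (shut) to 1 (fully open). A call has exactly 5 rows; each row shifts and turns the commanded pose from where the row before left it, along the tool's axes as they then stand; what a row does not reach is not made up. A row lasts 1/12 s, in which the tool goes at most 41.7 mm and 7.16 degrees, less where a joint would pass 70% of its speed; a pose out of reach is approached as far as the arm can. A call is refused whole if a number of a shift passes 1 or a number of a turn 1, either way. A call with a gripper value outside its range is refused whole. The fingers move at their own pace and stop on an object; "force" is the grip in N (left out, the last holds). Time passes only in rows, so rows that do not move let the fingers close, or fill a call up. It gives the time, the measured TCP pose, the force, the opening and the grip force at its end, in the units of the state.
- read_state(): the state, without advancing time (a new reading comes with each control period).
- viewer.read_camera(name): name is "scene" or "top" or "wrist"; returns (picture, depth): 384x512x3 uint8, blue, green, red; 384x512 float32, m along the optical axis (not along the pixel's ray), 0 where there is no reading.
- viewer.camera_params(name): a dict with "fx", "fy", "cx", "cy" (pixels), "R" (3x3) and "t" (3): a world point X has camera coordinates R X + t; the wrist camera has in their place "hand_eye" (4x4, takes a point from camera to tool coordinates, whose origin is the TCP and whose axes are the flange's). Camera axes: x right, y down, z forward; pixel columns grow to the right and rows downward; lengths in m; the calibration is good to about 2 mm. The wrist camera is an equidistant fisheye: a pixel r from the principal point sees the ray r / f radians off the axis. A picture is of the moment at which its call begins: read the wrist's pose just before it. camera_params takes no time and is no camera call.
- bot.finish_job(): hands the job in; it is judged then, once.
The state is a dict: "time": time; "q": joint angles; "joint_vel": joint speeds; "joint_torque": joint torques, N m; "tool_pos": TCP position; "tcp_rot": TCP orientation; "wrist_force": force on the tool from outside, world axes, zero at the start; "torque": the same for the moment, N m; "width": opening from 0.0 (shut) to 1.0 (fully open); "grip_force": force on a finger pad.
Only numpy, scipy, OpenCV 4.12 (cv2) and the standard library are available. Lean on these libraries where they do the work, as an engineer would, in place of code of your own. Each camera call takes 0.05 s, during which the arm holds its last target. There are 200 camera calls.

## Working session

There is one attempt and no reset: what is moved stays moved. The work goes in short steps, Python scripts to look and compute and a tool call to move; the robot and the scene stay as the last step left them, time stands still between calls to the robot, and variables do not carry over. Pictures are saved under pics/ and viewed, at most 14 in all, crops included, and the job is handed in when it is done.

Besides the shell and the picture viewer there is one more tool, called after "Emit:" as a command line: name --argument value ..., lists and objects as JSON in quotes. jog_arm: Moves the arm, as the interface text tells. Its arguments: {"type":"object","properties":{"increments":{"type":"array","items":{"type":"array","items":{"type":"array","items":{"type":"number"}}}},"force":{"type":"number"}},"required":["increments"]}

```bash
ls; mkdir -p pics
cat > h.py <<'E'
import numpy as np,cv2
from scipy.spatial.transform import Rotation as Ro
from workcell import read_state, viewer, bot
def cloud(name):
    im,d=viewer.read_camera(name);p=viewer.camera_params(name)
    v,u=np.mgrid[:384,:512]
    c=np.stack([(u-p['cx'])/p['fx']*d,(v-p['cy'])/p['fy']*d,d],-1)
    X=(c-np.array(p['t']))@np.array(p['R'])
    X[d==0]=np.nan
    return im,X
E
python3 - <<'E'
from h import *
s=read_state();print({k:np.round(v,3) for k,v in s.items()})
ims=[]
for n in['top','scene']:
    im,X=cloud(n);np.savez('/tmp/%s.npz'%n,im=im,X=X);ims.append(im)
    print(n,np.nanmin(X,(0,1)),np.nanmax(X,(0,1)))
    p=viewer.camera_params(n);print(p)
    cv2.imwrite('pics/%s1.png'%n,cv2.resize(im,(800,600)))
print(viewer.camera_params('wrist'))
E
```

```text
pics
{'time': np.float64(0.0), 'q': array([ 1.083,  0.265,  1.605, -0.   ,  1.274, -0.037]), 'joint_vel': array([ 0.001, -0.002,  0.001, -0.001,  0.001,  0.   ]), 'joint_torque': array([ 1.0000e-03, -5.1510e+01, -3.6732e+01, -0.0000e+00,  1.3000e-02,
       -0.0000e+00]), 'tool_pos': array([0.294, 0.607, 0.303]), 'tcp_rot': array([-7.020e-01, -3.062e+00,  3.000e-03]), 'wrist_force': array([-0.17 ,  0.285,  0.034]), 'torque': array([-0.012,  0.001, -0.049]), 'grip_force': np.float64(0.0), 'width': np.float64(0.999)}
top [-0.24445091 -0.53183816 -0.93050008] [0.91530939 1.48853441 1.03570547]
{'fx': 399.40512504103384, 'fy': 399.40512504103384, 'cx': 262.0954552817518, 'cy': 194.3403734367803, 'R': array([[-0.08184717, -0.9966372 , -0.00391622],
       [-0.97553062,  0.08091713, -0.20443198],
       [ 0.2040614 , -0.01291179, -0.97887294]]), 't': array([0.02215968, 0.5728128 , 1.32155647])}
scene [-0.27365758 -0.54280459 -0.9178505 ] [0.92025529 0.83685368 0.72639143]
{'fx': 395.8429474572709, 'fy': 395.8429474572709, 'cx': 255.21712567139502, 'cy': 197.4722780663311, 'R': array([[-0.71787006, -0.69594816, -0.01785326],
       [-0.30122814,  0.3336321 , -0.89328116],
       [ 0.6276338 , -0.63588189, -0.44914367]]), 't': array([0.39951033, 0.26308872, 1.06073242])}
{'fx': 297.3186396354542, 'fy': 297.3186396354542, 'cx': 258.62496592594175, 'cy': 191.30612691590804, 'hand_eye': array([[ 8.97429701e-04, -9.53291729e-01, -3.02049787e-01,
         7.69254987e-02],
       [ 9.99999588e-01,  8.13616625e-04,  4.03295542e-04,
         4.87440599e-04],
       [-1.38705576e-04, -3.02050024e-01,  9.53292066e-01,
        -6.89614669e-02],
       [ 0.00000000e+00,  0.00000000e+00,  0.00000000e+00,
         1.00000000e+00]])}
```

View pics/top1.png

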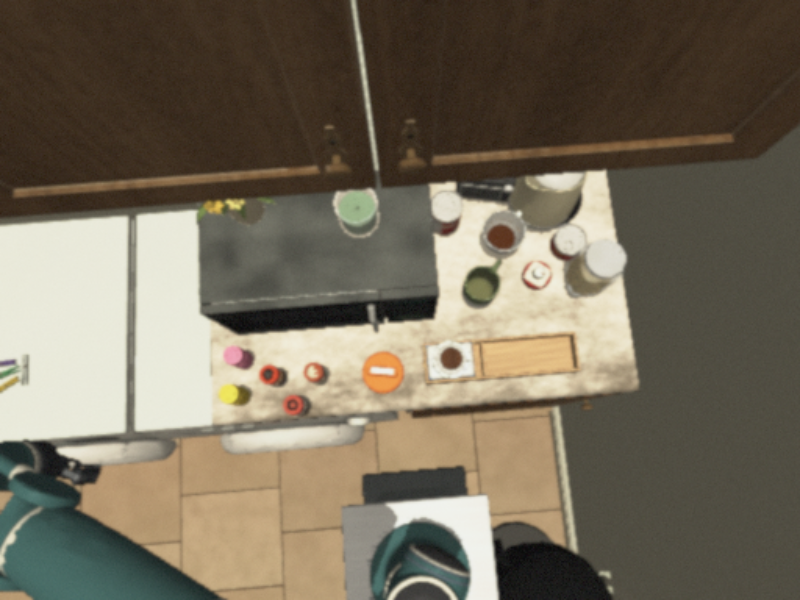

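View pics/scene1.png

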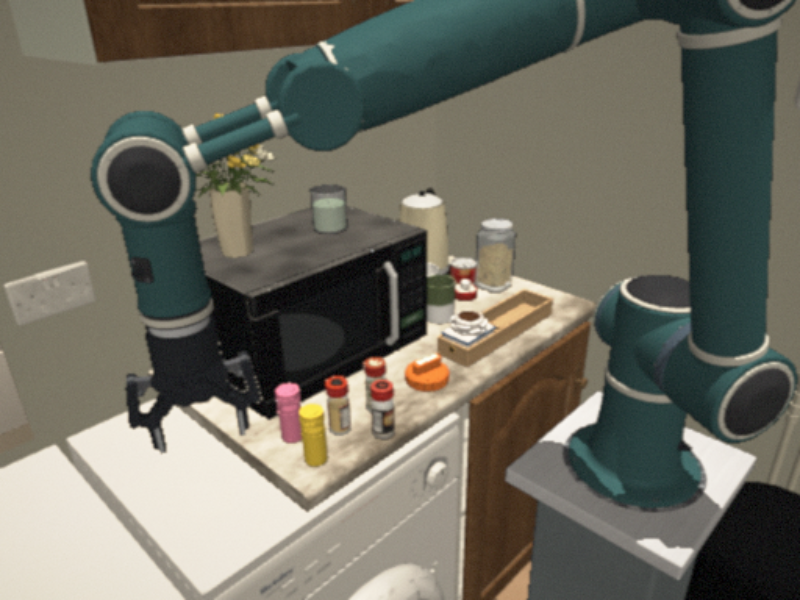

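The top picture shows the lid at (383,372), three red-capped spice jars at (271,375), (315,372) and (294,405), the look-alikes at (237,356) and (230,394), and the storage jar at (451,358) with the open slot at (530,356). The mug is at (482,285), the timer at (537,273), and there are red/white things at (447,210) and (570,240). The scene picture confirms this; jam jar versus tins still has to be settled.

Run:
```python
from h import *
D=np.load('/tmp/top.npz');im,X=D['im'],D['X']
p=viewer.camera_params('top')
hsv=cv2.cvtColor(im,cv2.COLOR_BGR2HSV).astype(int);H,S,V=hsv[...,0],hsv[...,1],hsv[...,2]
k=.64
def win(c,r):
    v,u=np.mgrid[:384,:512];return (u-c[0]*k)**2+(v-c[1]*k)**2<(r*k)**2
for n,c in dict(lid=(383,372),g271=(271,375),g315=(315,372),g294=(294,405),pink=(237,356),yel=(230,394),st=(451,358),mug=(482,285),timer=(537,273),a=(447,210),b=(502,232),c=(570,240),d=(603,260)).items():
    m=win(c,22)&np.isfinite(X[...,2])
    P=X[m];zt=np.percentile(P[:,2],95)
    T=P[P[:,2]>zt-.012];mn,mx=np.percentile(T,2,0),np.percentile(T,98,0)
    print(n,len(T),'z',zt.round(3),'ctr',((mn+mx)/2)[:2].round(3),'size',(mx-mn)[:2].round(3),'hsv',np.median(hsv[m][P[:,2]>zt-.012],0))
# orange lid, bar
m=(H>5)&(H<15)&(S>180)&(V>150)&win((383,372),40)
P=X[m];print('lid px',m.sum(),np.nanmedian(P,0))
b=(S<110)&win((383,372),22);P=X[b];P=P[np.isfinite(P[:,0])];q=P[:,:2]-P[:,:2].mean(0);print('bar',P.mean(0).round(4),np.linalg.svd(q,full_matrices=False)[2][0])
# caddy: wall top & floor heights
reg=np.zeros(m.shape,bool);reg[int(325*k):int(395*k),int(420*k):int(590*k)]=1
w=reg&(X[...,2]>.035)&(X[...,2]<.056);P=X[w]
c,sz,a=cv2.minAreaRect((P[:,:2]*1000).astype(np.float32));print('walls',c,sz,a,np.median(P[:,2]))
f=win((530,356),18);print('floor z',np.nanmedian(X[f][:,2]))
print('table z',np.nanmedian(X[win((470,325),8)][:,2]), np.nanmedian(X[win((350,390),8)][:,2]))
cv2.imwrite('pics/crop1.png',cv2.resize(im[95:290,125:420],(800,529),interpolation=cv2.INTER_CUBIC))
```

```text
lid 114 z 0.052 ctr [0.431 0.045] size [0.024 0.061] hsv [ 15.   74.5 234. ]
g271 129 z 0.108 ctr [0.437 0.281] size [0.036 0.037] hsv [  6. 162. 182.]
g315 125 z 0.107 ctr [0.436 0.188] size [0.036 0.036] hsv [ 10. 119. 204.]
g294 128 z 0.108 ctr [0.371 0.233] size [0.036 0.036] hsv [  5. 150. 178.]
pink 130 z 0.108 ctr [0.484 0.355] size [0.035 0.037] hsv [173.   81.  235.5]
yel 133 z 0.107 ctr [0.404 0.366] size [0.038 0.037] hsv [ 28. 154. 237.]
st 328 z 0.094 ctr [ 0.441 -0.103] size [0.064 0.062] hsv [ 19.  44. 172.]
mug 111 z 0.101 ctr [ 0.597 -0.186] size [0.076 0.075] hsv [ 33.  64. 122.]
timer 55 z 0.044 ctr [ 0.625 -0.314] size [0.025 0.038] hsv [ 26.  25. 226.]
a 64 z 0.274 ctr [ 0.704 -0.075] size [0.054 0.011] hsv [ 25.5  30.  108. ]
b 124 z 0.078 ctr [ 0.718 -0.247] size [0.095 0.092] hsv [ 22.  33. 161.]
c 59 z 0.16 ctr [ 0.634 -0.398] size [0.033 0.023] hsv [ 23.  31. 186.]
d 515 z 0.186 ctr [ 0.609 -0.427] size [0.075 0.073] hsv [ 24.  19. 219.]
lid px 1 [0.42223729 0.01499495 0.04988272]
bar [0.4304 0.0395 0.0327] [-0.35716453 -0.93404149]
walls (440.9390563964844, -215.2969970703125) (88.6445541381836, 341.5966796875) 0.006005489267408848 0.04576588687862715
floor z 0.008936303598029625
table z 0.0009430643245214641 -4.699077774512029e-05
```

View pics/crop1.png

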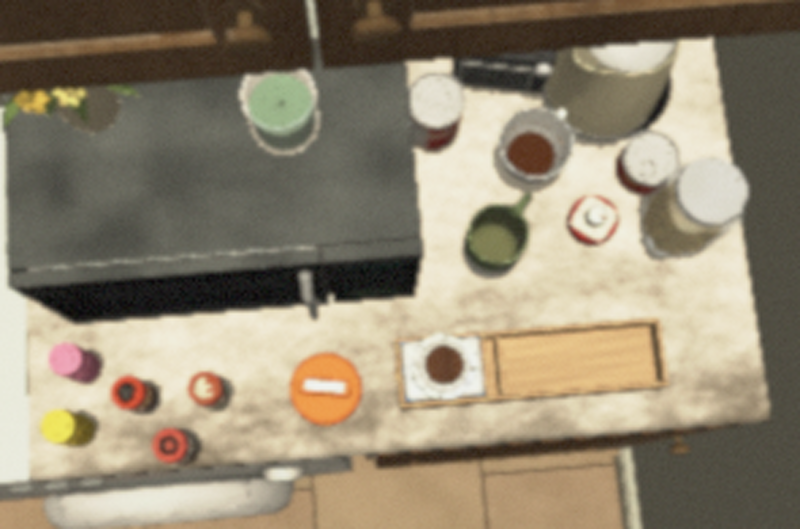

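The jam jar seems to be absent: the two red/white cylinders would be the tins, which I'll check by height. The caddy is turned 180° (jar at y≈-0.103, slot centre ≈ -0.28). I'll start by turning the tool so that its y lies along world x (+64° about tool z) while refining the measurements.

Emit:
jog_arm --increments '[[[0, 0, 0, 0, 0, 1, 1], [0, 0, 0, 0, 0, 1, 1], [0, 0, 0, 0, 0, 1, 1], [0, 0, 0, 0, 0, 1, 1], [0, 0, 0, 0, 0, 1, 1]]]'

```text
time: 0.52
tool_pos: [0.2939, 0.6073, 0.3031]
tcp_rot: [-1.478, -2.772, 0.002]
wrist_force: [-0.2, -0.9, -0.3]
width: 1.0
grip_force: 0.0
```

Emit:
jog_arm --increments '[[[0, 0, 0, 0, 0, 1, 1], [0, 0, 0, 0, 0, 1, 1], [0, 0, 0, 0, 0, 1, 1], [0, 0, 0, 0, 0, 1, 1], [0, 0, 0, 0, 0, 1, 1]]]'

```text
time: 0.93
tool_pos: [0.2939, 0.6073, 0.3031]
tcp_rot: [2.145, 2.295, -0.002]
wrist_force: [0.3, 0.9, -0.1]
width: 1.0
grip_force: 0.0
```

Emit:
jog_arm --increments '[[[0, 0, 0, 0, 0, 0.7, 1], [0, 0, 0, 0, 0, 0, 1], [-1, 0, 0, 0, 0, 0, 1], [-1, 0, 0, 0, 0, 0, 1], [-1, 0, 0, 0, 0, 0, 1]]]'

```text
time: 1.35
tool_pos: [0.2937, 0.5166, 0.3029]
tcp_rot: [2.218, 2.224, -0.002]
wrist_force: [0.2, -0.2, 1.0]
width: 1.0
grip_force: 0.0
```

Run:
```python
from h import *
D=np.load('/tmp/top.npz');im,X=D['im'],D['X']
D2=np.load('/tmp/scene.npz');X2=D2['X']
for n,x,y in[('a',.7,-.11),('c',.66,-.36)]:
  for nm,XX in(('top',X),('scene',X2)):
    m=(abs(XX[...,0]-x)<.06)&(abs(XX[...,1]-y)<.055)&(XX[...,2]>.015)&(XX[...,2]<.125)
    P=XX[m];
    if len(P)<5: print(n,nm,len(P));continue
    h,e=np.histogram(P[:,2],bins=np.arange(.015,.13,.01));zt=e[h.argmax()];T=P[abs(P[:,2]-zt-.005)<.008]
    print(n,nm,h,zt.round(3),np.percentile(T,[2,98],axis=0)[:,:2].round(3).tolist())
for nm,XX in(('top',X),('scene',X2)):
    m=(np.hypot(XX[...,0]-.431,XX[...,1]-.042)<.06)&(XX[...,2]>.042)
    P=XX[m];q=P[:,:2]-P[:,:2].mean(0);d=np.linalg.svd(q,full_matrices=False)[2][0]
    print(nm,len(P),'bar',P.mean(0).round(4),'ang from y deg',np.degrees(np.arctan2(-d[0],d[1])),np.median(P[:,2]))
    m=(np.hypot(XX[...,0]-.431,XX[...,1]-.042)<.06)&(XX[...,2]>.015)
    print(cv2.minEnclosingCircle((XX[m][:,:2]*1000).astype(np.float32)))
```

```text
a top [10 17 11 15 14 16 17 16 22 75  0] 0.105 [[0.74, -0.15], [0.759, -0.094]]
a scene 0
c top [ 78 128  44 137 147   9   8  13  10   8   9] 0.055 [[0.608, -0.414], [0.718, -0.365]]
c scene [62 74 68 86 48 19 17 19 19 15 22] 0.045 [[0.607, -0.413], [0.717, -0.316]]
top 111 bar [0.4311 0.0454 0.0508] ang from y deg 170.21569516852657 0.05096003087066543
((431.6858215332031, 46.40425109863281), 46.95619201660156)
scene 95 bar [0.4275 0.0487 0.0482] ang from y deg -11.654453825781749 0.04907405676264235
((427.9783020019531, 49.396690368652344), 46.278106689453125)
```

Heights of 110 and 58 mm confirm that the two are tins, so the jam jar is absent. The lid is at (0.431, 0.046), its bar about 10.5° clockwise from y. I'm moving over the lid.

Emit:
jog_arm --increments '[[[-1, 0.3, 0, 0, 0, 0, 1], [-1, 0.3, 0, 0, 0, 0, 1], [-1, 0.3, 0, 0, 0, 0, 1], [-1, 0.3, 0, 0, 0, 0, 1], [-1, 0.3, 0, 0, 0, 0, 1]]]'

```text
time: 1.77
tool_pos: [0.3389, 0.366, 0.3036]
tcp_rot: [2.219, 2.224, -0.001]
wrist_force: [0.7, -0.9, 0.6]
width: 0.998
grip_force: 0.0
```

Emit:
jog_arm --increments '[[[-1, 0.3, 0, 0, 0, 0, 1], [-1, 0.3, 0, 0, 0, 0, 1], [-1, 0.3, 0, 0, 0, 0, 1], [-1, 0.3, 0, 0, 0, 0, 1], [-1, 0.3, 0, 0, 0, 0, 1]]]'

```text
time: 2.18
tool_pos: [0.3838, 0.216, 0.3037]
tcp_rot: [2.219, 2.224, 0.0]
wrist_force: [1.4, -0.2, -0.3]
width: 1.001
grip_force: 0.0
```

Emit:
jog_arm --increments '[[[-1, 0.3, 0.5, 0, 0, 0, 1], [-1, 0.3, 0.5, 0, 0, 0, 1], [-1, 0.3, 0.5, 0, 0, 0, 1], [0, 0, 0.5, 0, 0, 0, 1], [0, 0, 0, 0, 0, 0, 1]]]'

```text
time: 2.6
tool_pos: [0.4091, 0.1254, 0.2407]
tcp_rot: [-2.222, -2.217, 0.008]
wrist_force: [-1.5, -0.1, -0.5]
width: 0.997
grip_force: 0.0
```

```bash
cat >> h.py <<'E'
def wrist(fn=None):
    s=read_state();im,d=viewer.read_camera('wrist');p=viewer.camera_params('wrist');E=p['hand_eye']
    v,u=np.mgrid[:384,:512];x=(u-p['cx'])/p['fx'];y=(v-p['cy'])/p['fy'];r=np.hypot(x,y)+1e-9
    t=np.tan(np.minimum(r,1.5));c=np.stack([x/r*t*d,y/r*t*d,d],-1)
    X=(c@E[:3,:3].T+E[:3,3])@Ro.from_rotvec(s['tcp_rot']).as_matrix().T+s['tool_pos'];X[(d==0)|(r>1.4)]=np.nan
    if fn: cv2.imwrite(fn,cv2.resize(im,(800,600)))
    return s,im,X
E
python3 - <<'E'
from h import *
s,im,X=wrist('pics/w1.png')
print(s['tool_pos'],s['q'],s['tcp_rot'])
np.savez('/tmp/w.npz',im=im,X=X)
m=(np.hypot(X[...,0]-.431,X[...,1]-.046)<.07)&(X[...,2]>.042)&(X[...,2]<.06)
P=X[m];r=cv2.minAreaRect((P[:,:2]*1000).astype(np.float32));print(len(P),r,np.median(P[:,2]))
m=(np.hypot(X[...,0]-.431,X[...,1]-.046)<.07)&(X[...,2]>.018)&(X[...,2]<.034)
print(m.sum(),np.median(X[m][:,2]),cv2.minEnclosingCircle((X[m][:,:2]*1000).astype(np.float32)))
E
```

```text
[0.40908344 0.12540254 0.24066588] [ 2.39232527e-01 -1.63776002e-01  2.17213890e+00 -1.65337905e-05
  1.13917576e+00  2.41460627e-01] [-2.22172677 -2.21679748  0.00799101]
1092 ((432.068359375, 47.86785125732422), (65.8534164428711, 20.45423698425293), 80.6829833984375) 0.04894516092311957
3711 0.02490820688396042 ((431.45074462890625, 47.58491516113281), 47.022430419921875)
```

View pics/w1.png

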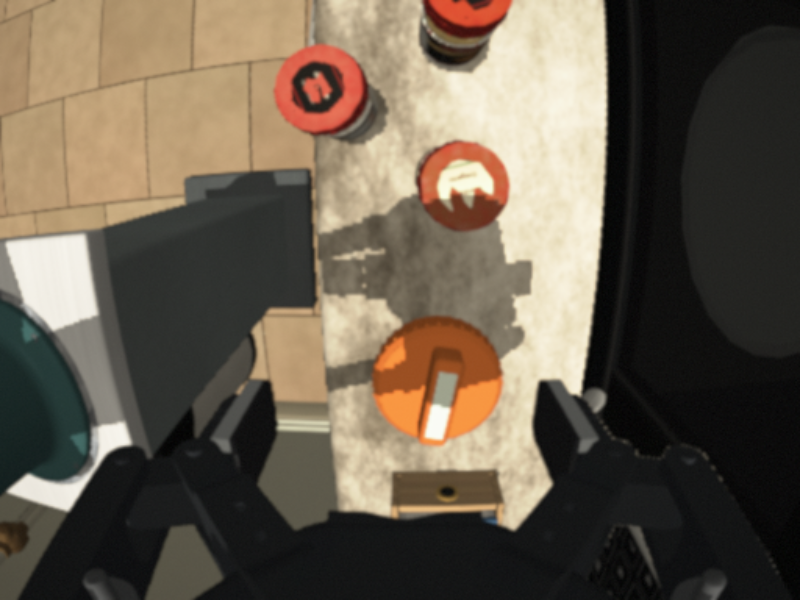

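The wrist picture shows the lid with its bar at (440,405) between the jaws' sides, and the jars behind; the bar is at (0.432, 0.048), 9.3° clockwise of y.

Emit:
jog_arm --increments '[[[-1, 0.3, 0, 0, 0, 0, 1], [-1, 0.3, 0, 0, 0, 0, 1], [-0.6, 0.17, 0, 0, 0, 0, 1], [0, 0, 0.5, 0, 0, 1, 1], [0, 0, 0.5, 0, 0, 0.55, 1]]]'

```text
time: 3.07
tool_pos: [0.4359, 0.0496, 0.2161]
tcp_rot: [2.396, 2.027, 0.006]
wrist_force: [-1.1, -0.0, -1.5]
width: 0.997
grip_force: 0.0
```

Emit:
jog_arm --increments '[[[0, 0, 1, 0, 0, 0, 1], [0, 0, 0.8, 0, 0, 0, 1], [0, 0, 0.8, 0, 0, 0, 1], [0, 0, 0, 0, 0, 0, 1], [0, 0, 0, 0, 0, 0, 1]]]'

```text
time: 3.48
tool_pos: [0.4333, 0.0503, 0.1357]
tcp_rot: [-2.391, -2.035, 0.003]
wrist_force: [-0.7, -0.7, -0.3]
width: 1.0
grip_force: 0.0
```

Emit:
jog_arm --increments '[[[-0.08, -0.03, 0.6, 0, 0, 0, 1], [0, 0, 0.5, 0, 0, 0, 1], [0, 0, 0, 0, 0, 0, 1], [0, 0, 0, 0, 0, 0, 0.2], [0, 0, 0, 0, 0, 0, -1]]]' --force 60

```text
time: 3.9
tool_pos: [0.4342, 0.0476, 0.1049]
tcp_rot: [2.393, 2.033, 0.004]
wrist_force: [-0.6, 0.1, 1.4]
width: 0.748
grip_force: 0.0
```

Emit:
jog_arm --increments '[[[0, 0, 0, 0, 0, 0, -1], [0, 0, 0, 0, 0, 0, -1], [0, 0, 0, 0, 0, 0, -1], [0, 0, 0, 0, 0, 0, -1], [0, 0, 0, 0, 0, 0, -1]]]'

```text
time: 4.32
tool_pos: [0.4335, 0.0473, 0.1039]
tcp_rot: [2.394, 2.033, 0.003]
wrist_force: [-0.5, 0.5, 5.5]
width: 0.217
grip_force: 59.8
```

Emit:
jog_arm --increments '[[[0, 0, 0, 0, 0, 0, -1], [0, 0, 0, 0, 0, 0, -1], [0, 0, 0, 0, 0, 0, -1], [0, 0, 0, 0, 0, 0, -1], [0, 0, 0, 0, 0, 0, -1]]]'

```text
time: 4.73
tool_pos: [0.4335, 0.0473, 0.1039]
tcp_rot: [2.394, 2.033, 0.002]
wrist_force: [-1.0, 0.4, 6.7]
width: 0.223
grip_force: 59.9
```

Emit:
jog_arm --increments '[[[0, 0, -0.6, 0, 0, 0, -1], [0, 0, -1, 0, 0, 0, -1], [0, 0, -1, 0, 0, 0, -1], [0, 0, -1, 0, 0, 0, -1], [0, 0, -1, 0, 0, 0, -1]]]'

```text
time: 5.15
tool_pos: [0.4319, 0.0472, 0.2417]
tcp_rot: [-2.394, -2.033, 0.002]
wrist_force: [1.2, -0.3, -1.1]
width: 0.216
grip_force: 59.0
```

Emit:
jog_arm --increments '[[[0, 0, 0, 0, 0, -1, -1], [0, 0, 0, 0, 0, -1, -1], [0, 0, 0, 0, 0, -1, -1], [0, 0, 0, 0, 0, -1, -1], [0, 0, 0, 0, 0, -0.9, -1]]]'

```text
time: 5.57
tool_pos: [0.4321, 0.0472, 0.2404]
tcp_rot: [-1.793, -2.578, 0.001]
wrist_force: [-0.3, 0.5, -1.4]
width: 0.221
grip_force: 59.0
```

Run:
```python
from h import *
s,im,X=wrist('pics/w2.png')
print(s['tool_pos'],s['q'],s['tcp_rot'],s['width'])
def ringc(m):
    return cv2.minEnclosingCircle((X[m][:,:2]*1000).astype(np.float32))
n=(np.hypot(X[...,0]-.441,X[...,1]+.103)<.045)
for lo,hi in[(.084,.096),(.05,.07),(.038,.052)]:
    m=n&(X[...,2]>lo)&(X[...,2]<hi)
    if m.sum()>5: print(lo,m.sum(),np.median(X[m],0),ringc(m))
t,_=0,0
im,XT=cloud('top')
z=s['tool_pos'][2]-.054
m=(np.hypot(XT[...,0]-s['tool_pos'][0],XT[...,1]-s['tool_pos'][1])<.07)&(abs(XT[...,2]-(s['tool_pos'][2]-.078))<.012)
print('lid disc top cam',m.sum(), cv2.minEnclosingCircle((XT[m][:,:2]*1000).astype(np.float32)) if m.sum()>5 else 0)
n=(np.hypot(XT[...,0]-.441,XT[...,1]+.103)<.045)&(XT[...,2]>.085)&(XT[...,2]<.1);X=XT;print('neck top',n.sum(),ringc(n))
```

```text
[0.43212135 0.04720017 0.24044194] [ 5.14912314e-02 -1.51872093e-01  2.16253412e+00 -1.21195192e-05
  1.13190754e+00 -3.03834504e-01] [-1.79343614e+00 -2.57844548e+00  9.53296509e-04] 0.22071671508934354
0.084 144 [ 0.45771008 -0.08002661  0.08738247] ((460.0108337402344, -80.54136657714844), 12.922785758972168)
0.05 38 [ 0.47386405 -0.08411198  0.06900961] ((472.5572509765625, -85.92357635498047), 8.16096305847168)
lid disc top cam 121 ((413.6954345703125, 51.049903869628906), 41.72416305541992)
neck top 292 ((441.18896484375, -101.44062042236328), 38.79652786254883)
```

View pics/w2.png

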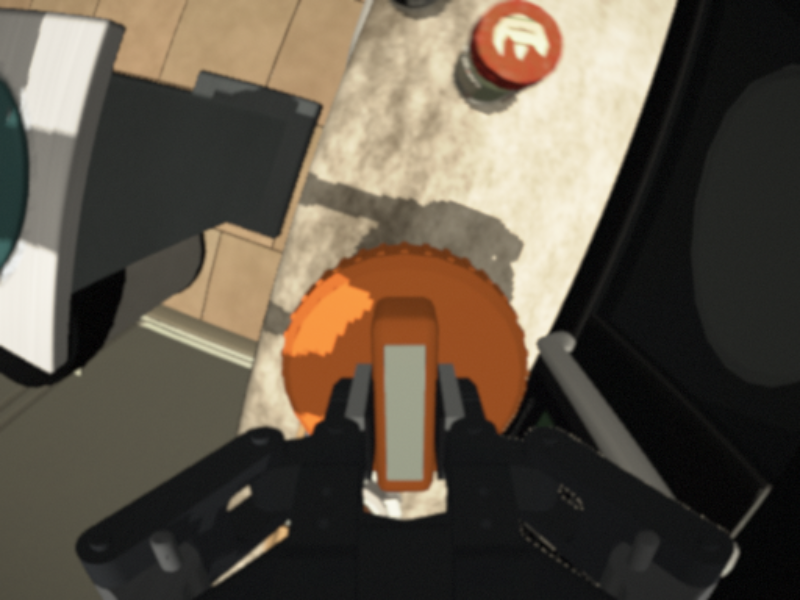

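The lid is gripped centrally along its bar (bar at (405,410)). I'll go past the jar and look back at its neck with the wrist camera.

Emit:
jog_arm --increments '[[[-0.94, -0.31, 0, 0, 0, 0, -1], [-0.94, -0.31, 0, 0, 0, 0, -1], [-0.94, -0.31, 0, 0, 0, 0, -1], [-0.94, -0.31, 0, 0, 0, 0, -1], [-0.94, -0.31, 0, 0, 0, 0, -1]]]'

```text
time: 6.08
tool_pos: [0.4369, -0.1023, 0.2406]
tcp_rot: [-1.804, -2.572, 0.0]
wrist_force: [-0.4, -0.2, -1.0]
width: 0.218
grip_force: 59.0
```

Emit:
jog_arm --increments '[[[-0.94, -0.31, 0, 0, 0, 0, -1], [-0.94, -0.31, 0, 0, 0, 0, -1], [-0.94, -0.31, 0, 0, 0, 0, -1], [-0.94, -0.31, 0, 0, 0, 0, -1], [0, 0, 0, 0, 0, 0, -1]]]'

```text
time: 6.5
tool_pos: [0.4413, -0.2242, 0.241]
tcp_rot: [1.807, 2.567, -0.003]
wrist_force: [-0.1, -1.1, -0.7]
width: 0.22
grip_force: 59.0
```

Run:
```python
from h import *
s,im,X=wrist('pics/w3.png')
print(s['tool_pos'],s['tcp_rot'],s['width'])
n=(np.hypot(X[...,0]-.441,X[...,1]+.103)<.048)
for lo,hi in[(.083,.1),(.053,.066)]:
    m=n&(X[...,2]>lo)&(X[...,2]<hi)
    P=X[m];print(lo,m.sum(),np.median(P[:,2]),cv2.minEnclosingCircle((P[:,:2]*1000).astype(np.float32)),np.percentile(P,[1,99],axis=0)[:,:2].round(4).tolist())
w=(X[...,2]>.037)&(X[...,2]<.05)&(abs(X[...,0]-.441)<.06)&(X[...,1]<-.03)
print(np.percentile(X[w],[1,99],axis=0))
```

```text
[ 0.44129272 -0.22422178  0.24101102] [ 1.80724398  2.56714118 -0.00308194] 0.220404315984483
0.083 5295 0.08923233168874803 ((440.66009521484375, -102.8991928100586), 39.3442268371582) [[0.4111, -0.133], [0.4707, -0.0732]]
0.053 1212 0.06045909083302141 ((440.9870910644531, -102.99195861816406), 47.99113082885742) [[0.4039, -0.1502], [0.4771, -0.0582]]
[[ 0.39731972 -0.38303925  0.03795116]
 [ 0.48468341 -0.04674606  0.04645894]]
```

View pics/w3.png

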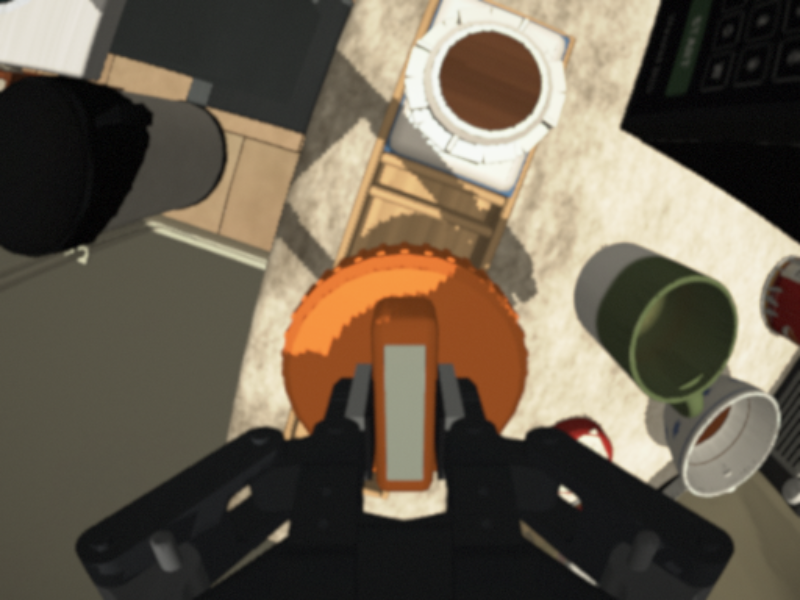

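The neck at (490,80) measures (0.441, -0.103) with its top at 0.089. I'm moving the lid over it.

Emit:
jog_arm --increments '[[[0.95, 0.34, 0, 0, 0, 0, -1], [0.95, 0.34, 0, 0, 0, 0, -1], [0.95, 0.34, 0, 0, 0, 0, -1], [0.95, 0.34, 0, 0, 0, 0, -1], [0, 0, 0, 0, 0, 0, -1]]]'

```text
time: 6.97
tool_pos: [0.4391, -0.0938, 0.2401]
tcp_rot: [-1.796, -2.573, -0.003]
wrist_force: [-0.6, 0.3, -1.0]
width: 0.222
grip_force: 59.0
```

Emit:
jog_arm --increments '[[[0, 0, 0.6, 0, 0, 0, -1], [0, 0, 0.6, 0, 0, 0, -1], [0, 0, 0, 0, 0, 0, -1], [0, 0, 0, 0, 0, 0, -1], [0, 0, 0, 0, 0, 0, -1]]]'

```text
time: 7.38
tool_pos: [0.4404, -0.0987, 0.2053]
tcp_rot: [1.801, 2.574, 0.0]
wrist_force: [0.8, -0.6, -0.2]
width: 0.221
grip_force: 59.0
```

Emit:
jog_arm --increments '[[[-0.14, -0.03, 0, 0, 0, 0, -1], [0, 0, 0, 0, 0, 0, -1], [0, 0, 0, 0, 0, 0, -1], [0, 0, 0, 0, 0, 0, -1], [0, 0, 0, 0, 0, 0, -1]]]'

```text
time: 7.8
tool_pos: [0.4411, -0.1032, 0.2052]
tcp_rot: [1.801, 2.574, 0.0]
wrist_force: [0.0, -0.6, -0.3]
width: 0.22
grip_force: 59.0
```

Good. I'm going down onto the thread slowly.

Emit:
jog_arm --increments '[[[0, 0, 0.13, 0, 0, 0, -1], [0, 0, 0.13, 0, 0, 0, -1], [0, 0, 0.13, 0, 0, 0, -1], [0, 0, 0, 0, 0, 0, -1], [0, 0, 0, 0, 0, 0, -1]]]'

```text
time: 8.22
tool_pos: [0.4405, -0.1028, 0.1925]
tcp_rot: [-1.799, -2.574, 0.001]
wrist_force: [0.2, 0.2, -1.3]
width: 0.222
grip_force: 59.0
```

Emit:
jog_arm --increments '[[[0, 0, 0.08, 0, 0, 0, -1], [0, 0, 0.08, 0, 0, 0, -1], [0, 0, 0.08, 0, 0, 0, -1], [0, 0, 0, 0, 0, 0, -1], [0, 0, 0, 0, 0, 0, -1]]]'

```text
time: 8.63
tool_pos: [0.4409, -0.103, 0.1859]
tcp_rot: [-1.8, -2.574, 0.0]
wrist_force: [-0.5, 0.1, -0.1]
width: 0.22
grip_force: 59.1
```

Emit:
jog_arm --increments '[[[0, 0, 0.06, 0, 0, 0, -1], [0, 0, 0.06, 0, 0, 0, -1], [0, 0, 0.06, 0, 0, 0, -1], [0, 0, 0, 0, 0, 0, -1], [0, 0, 0, 0, 0, 0, -1]]]'

```text
time: 9.05
tool_pos: [0.4414, -0.1031, 0.1851]
tcp_rot: [-1.8, -2.575, 0.0]
wrist_force: [-11.8, 3.3, 30.2]
width: 0.219
grip_force: 63.2
```

It is resting on the thread at TCP z = 0.185. I'll ease the pressure and turn back (anticlockwise = negative about tool z).

Emit:
jog_arm --increments '[[[0, 0, -0.05, 0, 0, 0, -1], [0, 0, 0, 0, 0, -0.8, -1], [0, 0, 0, 0, 0, -0.8, -1], [0, 0, 0, 0, 0, -0.8, -1], [0, 0, 0, 0, 0, 0, -1]]]'

```text
time: 9.47
tool_pos: [0.4429, -0.1033, 0.1861]
tcp_rot: [1.457, 2.779, 0.002]
wrist_force: [-4.6, 3.3, 19.4]
width: 0.218
grip_force: 61.8
```

Emit:
jog_arm --increments '[[[0, 0, 0, 0, 0, -0.8, -1], [0, 0, 0, 0, 0, -0.8, -1], [0, 0, 0, 0, 0, -0.8, -1], [0, 0, 0, 0, 0, 0, -1], [0, 0, 0, 0, 0, 0, -1]]]'

```text
time: 9.88
tool_pos: [0.443, -0.1026, 0.1856]
tcp_rot: [1.103, 2.937, 0.004]
wrist_force: [-3.0, 4.8, 17.9]
width: 0.217
grip_force: 61.4
```

Emit:
jog_arm --increments '[[[0, 0, 0, 0, 0, -0.8, -1], [0, 0, 0, 0, 0, -0.8, -1], [0, 0, 0, 0, 0, 0, -1], [0, 0, 0, 0, 0, 0, -1], [0, 0, 0, 0, 0, 0, -1]]]'

```text
time: 10.3
tool_pos: [0.4406, -0.103, 0.1817]
tcp_rot: [-0.856, -3.022, 0.0]
wrist_force: [0.9, -0.4, -1.6]
width: 0.217
grip_force: 59.0
```

It has dropped into a start at bar angle +58°. I'm lowering to seat it.

Emit:
jog_arm --increments '[[[0, 0, 0.07, 0, 0, 0, -1], [0, 0, 0.07, 0, 0, 0, -1], [0, 0, 0.07, 0, 0, 0, -1], [0, 0, 0, 0, 0, 0, -1], [0, 0, 0, 0, 0, 0, -1]]]'

```text
time: 10.72
tool_pos: [0.4408, -0.103, 0.176]
tcp_rot: [-0.854, -3.023, 0.0]
wrist_force: [-2.4, -0.4, 3.2]
width: 0.216
grip_force: 59.7
```

Emit:
jog_arm --increments '[[[0, 0, 0.04, 0, 0, 0.8, -1], [0, 0, 0.02, 0, 0, 0.8, -1], [0, 0, 0.02, 0, 0, 0.8, -1], [0, 0, 0.02, 0, 0, 0.8, -1], [0, 0, 0, 0, 0, 0, -1]]]'

```text
time: 11.13
tool_pos: [0.4416, -0.1035, 0.1745]
tcp_rot: [1.35, 2.835, -0.001]
wrist_force: [-4.6, -0.9, 12.1]
width: 0.221
grip_force: 60.9
```

Emit:
jog_arm --increments '[[[0, 0, 0.02, 0, 0, 0.8, -1], [0, 0, 0.02, 0, 0, 0.8, -1], [0, 0, 0.02, 0, 0, 0.8, -1], [0, 0, 0.02, 0, 0, 0.8, -1], [0, 0, 0, 0, 0, 0, -1]]]'

```text
time: 11.55
tool_pos: [0.4418, -0.1034, 0.1732]
tcp_rot: [1.804, 2.57, -0.0]
wrist_force: [-7.2, 0.7, 19.4]
width: 0.218
grip_force: 61.8
```

Emit:
jog_arm --increments '[[[0, 0, 0.02, 0, 0, 0.8, -1], [0, 0, 0.01, 0, 0, 0.8, -1], [0, 0, 0.01, 0, 0, 0.8, -1], [0, 0, 0, 0, 0, 0.6, -1], [0, 0, 0, 0, 0, 0, -1]]]'

```text
time: 11.97
tool_pos: [0.4417, -0.1035, 0.1721]
tcp_rot: [2.18, 2.259, -0.001]
wrist_force: [-6.8, 1.3, 19.6]
width: 0.217
grip_force: 62.0
```

Run:
```python
from h import *
s=read_state();print(s['tool_pos'],s['torque'],s['wrist_force'],np.degrees(2*np.arctan2(abs(s['tcp_rot'][1]),abs(s['tcp_rot'][0]))))
```

```text
[ 0.44172521 -0.10352617  0.17206313] [0.18913723 1.49356807 0.56186442] [-6.83449613  1.26032904 19.58661499] 92.04278997477397
```

Emit:
jog_arm --increments '[[[0, 0, 0, 0, 0, 0.4, -1], [0, 0, 0, 0, 0, 0.4, -1], [0, 0, 0, 0, 0, 0, -1], [0, 0, 0, 0, 0, 0, -1], [0, 0, 0, 0, 0, 0, -1]]]'

```text
time: 12.38
tool_pos: [0.4412, -0.1027, 0.1719]
tcp_rot: [-2.271, -2.17, 0.0]
wrist_force: [-8.8, 5.2, 22.1]
width: 0.222
grip_force: 70.4
```

Run:
```python
from h import *
s=read_state();print(s['tool_pos'],s['torque'],s['wrist_force'],np.degrees(2*np.arctan2(abs(s['tcp_rot'][1]),abs(s['tcp_rot'][0]))))
```

```text
[ 0.44121629 -0.10267865  0.17191291] [0.70671294 1.45126485 0.71477165] [-8.84175734  5.17750164 22.09601937] 87.38049079843839
```

The hard stop is reached (torque and grip force rising, bar square, z = 0.172). I'll ease off, release and rise.

Emit:
jog_arm --increments '[[[0, 0, -0.08, 0, 0, -0.3, -1], [0, 0, 0, 0, 0, 0, -1], [0, 0, 0, 0, 0, 0, -0.3], [0, 0, 0, 0, 0, 0, -0.2], [0, 0, 0, 0, 0, 0, 0]]]'

```text
time: 12.8
tool_pos: [0.4409, -0.1031, 0.1711]
tcp_rot: [-2.24, -2.203, 0.0]
wrist_force: [-0.5, 0.2, -0.2]
width: 0.501
grip_force: 0.0
```

Emit:
jog_arm --increments '[[[0, 0, 0, 0, 0, 0, 0.2], [0, 0, 0, 0, 0, 0, 0.2], [0, 0, -0.6, 0, 0, 0, 0.5], [0, 0, -1, 0, 0, 0, 1], [0, 0, -1, 0, 0, 0, 1]]]'

```text
time: 13.22
tool_pos: [0.4398, -0.1028, 0.249]
tcp_rot: [-2.237, -2.201, 0.003]
wrist_force: [0.6, 0.0, -0.1]
width: 0.984
grip_force: 0.0
```

Emit:
jog_arm --increments '[[[-1, 0, -0.5, 0, 0, 0, 1], [-1, 0, 0, 0, 0, 0, 1], [-1, 0, 0, 0, 0, 0, 1], [-1, 0, 0, 0, 0, 0, 1], [0, 0, 0, 0, 0, 0, 1]]]'

```text
time: 13.63
tool_pos: [0.4392, -0.2273, 0.2651]
tcp_rot: [2.241, 2.198, -0.002]
wrist_force: [0.1, 0.2, 0.3]
width: 1.002
grip_force: 0.0
```

Run:
```python
from h import *
s,im,X=wrist('pics/w4.png')
print(s['tool_pos'],s['tcp_rot'],s['width'])
m=(np.hypot(X[...,0]-.441,X[...,1]+.103)<.06)&(X[...,2]>.111)&(X[...,2]<.135)
P=X[m];print(m.sum(),cv2.minAreaRect((P[:,:2]*1000).astype(np.float32)),np.median(P[:,2]))
m=(np.hypot(X[...,0]-.441,X[...,1]+.103)<.06)&(X[...,2]>.085)&(X[...,2]<.102)
P=X[m];print(m.sum(),cv2.minEnclosingCircle((P[:,:2]*1000).astype(np.float32)),np.median(P[:,2]))
im,X=cloud('top')
for x,y in[(.437,.281),(.436,.188),(.371,.233)]:
    m=(np.hypot(X[...,0]-x,X[...,1]-y)<.04)&(X[...,2]>.095)&(X[...,2]<.12);P=X[m]
    print(m.sum(),(np.percentile(P,[2,98],axis=0).mean(0)).round(4))
```

```text
[ 0.439161   -0.22728601  0.26505969] [ 2.24077699  2.19756707 -0.0023021 ] 1.0017044281018297
2196 ((441.31787109375, -104.35519409179688), (20.228649139404297, 62.002906799316406), 1.0764153003692627) 0.11729523061143989
6932 ((441.3027648925781, -102.72196197509766), 46.96908187866211) 0.09322115053374007
129 [0.4372 0.2815 0.1045]
130 [0.4353 0.1879 0.104 ]
132 [0.3704 0.2329 0.1052]
```

The lid is home: level, bar top at 0.117, square within about 1°, centred. Now the jars, starting with the one at (0.436, 0.19).

Emit:
jog_arm --increments '[[[1, 0, -0.3, 0, 0, -0.18, 1], [1, 0, -0.3, 0, 0, 0, 1], [1, 0, 0, 0, 0, 0, 1], [1, 0, 0, 0, 0, 0, 1], [1, 0, 0, 0, 0, 0, 1]]]'

```text
time: 14.15
tool_pos: [0.4385, -0.0707, 0.2825]
tcp_rot: [-2.218, -2.225, -0.001]
wrist_force: [0.3, -0.0, 0.3]
width: 1.0
grip_force: 0.0
```

Emit:
jog_arm --increments '[[[1, 0, 0, 0, 0, 0, 1], [1, 0, 0, 0, 0, 0, 1], [1, 0, 0, 0, 0, 0, 1], [1, 0, 0, 0, 0, 0, 1], [1, 0, 0, 0, 0, 0, 1]]]'

```text
time: 14.57
tool_pos: [0.4376, 0.0795, 0.2824]
tcp_rot: [-2.217, -2.225, 0.0]
wrist_force: [-0.1, 0.3, -1.0]
width: 1.002
grip_force: 0.0
```

Run:
```python
from h import *
X0=np.load('/tmp/w.npz')['X']
s,im,X1=wrist()
print(s['tool_pos'],s['tcp_rot'])
for x,y in[(.437,.281),(.436,.188),(.371,.233)]:
  for X in(X0,X1):
    m=(np.hypot(X[...,0]-x,X[...,1]-y)<.04)&(X[...,2]>.095)&(X[...,2]<.12);P=X[m]
    if len(P)>20: print(m.sum(),(np.percentile(P,[1,99],axis=0).mean(0)).round(4),np.ptp(np.percentile(P,[1,99],axis=0),axis=0).round(3))
```

```text
[0.43756857 0.07946361 0.28235229] [-2.21669346e+00 -2.22541547e+00  1.00462022e-05]
868 [0.4375 0.2694 0.1007] [0.036 0.014 0.01 ]
2616 [0.4353 0.1898 0.1024] [0.038 0.038 0.008]
1863 [0.4355 0.1892 0.1029] [0.038 0.038 0.007]
2607 [0.3714 0.2343 0.1013] [0.038 0.038 0.01 ]
1520 [0.3716 0.2311 0.101 ] [0.039 0.033 0.011]
```

Emit:
jog_arm --increments '[[[1, 0, 0, 0, 0, 0, 1], [1, -0.07, 0, 0, 0, 0, 1], [1, 0, 0, 0, 0, 0, 1], [0.66, 0, 0, 0, 0, 0, 1], [0, 0, 0, 0, 0, 0, 1]]]'

```text
time: 15.03
tool_pos: [0.4353, 0.1904, 0.2824]
tcp_rot: [-2.212, -2.228, -0.001]
wrist_force: [-0.2, 0.5, 0.2]
width: 0.998
grip_force: 0.0
```

Emit:
jog_arm --increments '[[[0, 0, 0.6, 0, 0, 0, 1], [0, 0, 1, 0, 0, 0, 1], [0, 0, 1, 0, 0, 0, 1], [0, 0, 0.6, 0, 0, 0, 1], [0, 0, 0, 0, 0, 0, 1]]]'

```text
time: 15.45
tool_pos: [0.4324, 0.1853, 0.1818]
tcp_rot: [-2.215, -2.222, 0.014]
wrist_force: [-1.1, -0.3, 1.0]
width: 1.0
grip_force: 0.0
```

Emit:
jog_arm --increments '[[[0.06, 0.06, 0.4, 0, 0, 0, 1], [0, 0, 0.5, 0, 0, 0, 1], [0, 0, 0.5, 0, 0, 0, 1], [0, 0, 0.3, 0, 0, 0, 1], [0, 0, 0, 0, 0, 0, 1]]]'

```text
time: 15.87
tool_pos: [0.437, 0.1881, 0.1345]
tcp_rot: [-2.218, -2.224, 0.004]
wrist_force: [-0.6, 0.3, 0.0]
width: 0.996
grip_force: 0.0
```

Emit:
jog_arm --increments '[[[0, 0, 0, 0, 0, 0, -0.3], [0, 0, 0, 0, 0, 0, -1], [0, 0, 0, 0, 0, 0, -1], [0, 0, 0, 0, 0, 0, -1], [0, 0, 0, 0, 0, 0, -1]]]' --force 40

```text
time: 16.28
tool_pos: [0.4386, 0.1889, 0.1368]
tcp_rot: [2.218, 2.224, 0.002]
wrist_force: [-2.3, 0.3, 6.3]
width: 0.473
grip_force: 39.3
```

Emit:
jog_arm --increments '[[[0, 0, 0, 0, 0, 0, -1], [0, 0, 0, 0, 0, 0, -1], [0, 0, 0, 0, 0, 0, -1], [0, 0, -0.3, 0, 0, 0, -1], [0, 0, -0.5, 0, 0, 0, -1]]]'

```text
time: 16.7
tool_pos: [0.4368, 0.1881, 0.1586]
tcp_rot: [-2.217, -2.223, 0.005]
wrist_force: [-0.2, -0.1, -1.7]
width: 0.478
grip_force: 40.1
```

Emit:
jog_arm --increments '[[[0, 0, -1, 0, 0, 0, -1], [0, 0, -1, 0, 0, 0, -1], [0, 0, -1, 0, 0, 0, -1], [-0.5, 0, -0.8, 0, 0, 0, -1], [-0.95, 0, -0.5, 0, 0, 0, -1]]]'

```text
time: 17.12
tool_pos: [0.4395, 0.1466, 0.2927]
tcp_rot: [2.214, 2.226, 0.009]
wrist_force: [1.1, -0.6, -0.8]
width: 0.474
grip_force: 40.2
```

Emit:
jog_arm --increments '[[[-1, 0, 0, 0, 0, 0, -1], [-1, 0, 0, 0, 0, 0, -1], [-1, 0, 0, 0, 0, 0, -1], [-1, 0, 0, 0, 0, 0, -1], [-1, 0, 0, 0, 0, 0, -1]]]'

```text
time: 17.53
tool_pos: [0.4382, -0.0063, 0.2892]
tcp_rot: [2.217, 2.224, 0.001]
wrist_force: [0.5, 0.9, -0.8]
width: 0.471
grip_force: 40.2
```

Emit:
jog_arm --increments '[[[-1, 0, 0, 0, 0, 0, -1], [-1, 0, 0, 0, 0, 0, -1], [-1, 0, 0, 0, 0, 0, -1], [-1, 0, 0, 0, 0, 0, -1], [-1, 0, 0, 0, 0, 0, -1]]]'

```text
time: 17.95
tool_pos: [0.4386, -0.1564, 0.2891]
tcp_rot: [2.218, 2.224, 0.0]
wrist_force: [1.5, -0.1, -0.2]
width: 0.467
grip_force: 40.2
```

Emit:
jog_arm --increments '[[[-1, 0, 0, 0, 0, 0, -1], [-1, 0, 0, 0, 0, 0, -1], [-1, 0, 0, 0, 0, 0, -1], [-1, 0, 0, 0, 0, 0, -1], [-1, 0, 0, 0, 0, 0, -1]]]'

```text
time: 18.37
tool_pos: [0.439, -0.3064, 0.289]
tcp_rot: [2.219, 2.224, -0.0]
wrist_force: [0.9, 0.9, -1.1]
width: 0.468
grip_force: 40.2
```

Emit:
jog_arm --increments '[[[-1, 0, 0, 0, 0, 0, -1], [0, 0.1, 0, 0, 0, 0, -1], [0, 0, 0, 0, 0, 0, -1], [0, 0, 0, 0, 0, 0, -1], [0, 0, 0, 0, 0, 0, -1]]]'

```text
time: 18.78
tool_pos: [0.4424, -0.3338, 0.2885]
tcp_rot: [-2.217, -2.225, -0.0]
wrist_force: [0.6, -0.3, -1.2]
width: 0.474
grip_force: 40.2
```

Emit:
jog_arm --increments '[[[0, 0, 0.6, 0, 0, 0, -1], [0, 0, 1, 0, 0, 0, -1], [0, 0, 1, 0, 0, 0, -1], [0, 0, 1, 0, 0, 0, -1], [0, 0, 0.6, 0, 0, 0, -1]]]'

```text
time: 19.2
tool_pos: [0.4412, -0.3323, 0.1596]
tcp_rot: [-2.214, -2.223, 0.0]
wrist_force: [-0.3, 0.4, -0.7]
width: 0.475
grip_force: 40.2
```

Emit:
jog_arm --increments '[[[0, 0, 0.2, 0, 0, 0, -1], [0, 0, 0.1, 0, 0, 0, -1], [0, 0, 0, 0, 0, 0, -1], [0, 0, 0, 0, 0, 0, -1], [0, 0, 0, 0, 0, 0, -1]]]'

```text
time: 19.62
tool_pos: [0.4437, -0.3356, 0.1556]
tcp_rot: [2.216, 2.222, 0.001]
wrist_force: [-0.1, -1.0, -1.5]
width: 0.475
grip_force: 40.2
```

Emit:
jog_arm --increments '[[[0, -0.08, 0.12, 0, 0, 0, -1], [0, 0, 0.12, 0, 0, 0, -1], [0, 0, 0.08, 0, 0, 0, -1], [0, 0, 0, 0, 0, 0, -1], [0, 0, 0, 0, 0, 0, -1]]]'

```text
time: 20.03
tool_pos: [0.4397, -0.3352, 0.1445]
tcp_rot: [-2.218, -2.224, 0.001]
wrist_force: [-3.9, -0.7, 5.4]
width: 0.47
grip_force: 39.7
```

Emit:
jog_arm --increments '[[[0, 0, 0.05, 0, 0, 0, -1], [0, 0, 0.05, 0, 0, 0, -1], [0, 0, 0, 0, 0, 0, -1], [0, 0, 0, 0, 0, 0, -1], [0, 0, 0, 0, 0, 0, -1]]]'

```text
time: 20.45
tool_pos: [0.4399, -0.3358, 0.1444]
tcp_rot: [2.218, 2.225, -0.002]
wrist_force: [-9.9, 3.4, 22.1]
width: 0.471
grip_force: 41.9
```

The first jar is on the floor. I'm releasing it and rising.

Emit:
jog_arm --increments '[[[0, 0, -0.08, 0, 0, 0, -1], [0, 0, 0, 0, 0, 0, 0.1], [0, 0, 0, 0, 0, 0, 0.3], [0, 0, 0, 0, 0, 0, 0.6], [0, 0, 0, 0, 0, 0, 0.6]]]'

```text
time: 20.87
tool_pos: [0.44, -0.3347, 0.1428]
tcp_rot: [-2.218, -2.224, -0.0]
wrist_force: [1.0, -0.3, 0.4]
width: 0.798
grip_force: 0.0
```

Emit:
jog_arm --increments '[[[0, 0, -0.5, 0, 0, 0, 0.6], [0, 0, -1, 0, 0, 0, 0.6], [0, 0, -1, 0, 0, 0, 0.6], [0, 0, -1, 0, 0, 0, 1], [0, 0, -1, 0, 0, 0, 1]]]'

```text
time: 21.28
tool_pos: [0.4399, -0.3346, 0.279]
tcp_rot: [-2.218, -2.224, -0.0]
wrist_force: [0.4, -0.6, -0.2]
width: 0.997
grip_force: 0.0
```

Emit:
jog_arm --increments '[[[1, 0, -0.2, 0, 0, 0, 1], [1, 0, 0, 0, 0, 0, 1], [1, 0, 0, 0, 0, 0, 1], [1, 0, 0, 0, 0, 0, 1], [1, 0, 0, 0, 0, 0, 1]]]'

```text
time: 21.7
tool_pos: [0.4395, -0.1836, 0.284]
tcp_rot: [-2.219, -2.224, -0.0]
wrist_force: [0.1, 0.9, 0.3]
width: 0.999
grip_force: 0.0
```

Emit:
jog_arm --increments '[[[1, 0, 0, 0, 0, 0, 1], [1, 0, 0, 0, 0, 0, 1], [1, 0, 0, 0, 0, 0, 1], [1, 0, 0, 0, 0, 0, 1], [1, 0, 0, 0, 0, 0, 1]]]'

```text
time: 22.12
tool_pos: [0.439, -0.0334, 0.284]
tcp_rot: [-2.218, -2.224, 0.0]
wrist_force: [-0.3, -0.2, -0.4]
width: 1.002
grip_force: 0.0
```

Emit:
jog_arm --increments '[[[1, -0.2, 0, 0, 0, 0, 1], [1, -0.2, 0, 0, 0, 0, 1], [1, -0.3, 0, 0, 0, 0, 1], [1, -0.3, 0, 0, 0, 0, 1], [1, -0.3, 0, 0, 0, 0, 1]]]'

```text
time: 22.53
tool_pos: [0.3992, 0.1164, 0.2841]
tcp_rot: [-2.219, -2.224, 0.0]
wrist_force: [0.0, -0.1, 0.6]
width: 1.002
grip_force: 0.0
```

Emit:
jog_arm --increments '[[[1, -0.3, 0, 0, 0, 0, 1], [1, -0.3, 0, 0, 0, 0, 1], [1, -0.3, 0, 0, 0, 0, 1], [0, 0, 0, 0, 0, 0, 1], [0, 0, 0, 0, 0, 0, 1]]]'

```text
time: 22.95
tool_pos: [0.372, 0.2062, 0.284]
tcp_rot: [-2.214, -2.229, 0.001]
wrist_force: [0.6, 0.6, -0.3]
width: 1.002
grip_force: 0.0
```

```bash
cat > j.py <<'E'
from h import *
def jars(pts):
    s,im,X0=wrist();print(s['tool_pos'],s['tcp_rot'])
    im,X1=cloud('top')
    for x,y in pts:
      for n,X in(('w',X0),('t',X1)):
        m=(np.hypot(X[...,0]-x,X[...,1]-y)<.035)&(X[...,2]>.09)&(X[...,2]<.125);P=X[m]
        if len(P)>20: print(n,m.sum(),(np.percentile(P,[1,99],axis=0).mean(0)).round(4),np.ptp(np.percentile(P,[1,99],axis=0),axis=0).round(3),np.percentile(P[:,2],95).round(4))
E
python3 -c "
from j import *
jars([(.437,.281),(.371,.233),(.44,-.335)])"
```

```text
[0.37203649 0.20616146 0.28401393] [-2.21393104e+00 -2.22884270e+00  9.71349951e-04]
w 1815 [0.4374 0.2828 0.0988] [0.039 0.038 0.015] 0.1057
w 1834 [0.371  0.2354 0.0994] [0.038 0.039 0.013] 0.1056
t 146 [ 0.4372 -0.3348  0.1071] [0.038 0.04  0.026] 0.1184
```

Emit:
jog_arm --increments '[[[0.95, 0, 0, 0, 0, 0, 1], [0, 0, 0.6, 0, 0, 0, 1], [0, 0, 0.8, 0, 0, 0, 1], [0, 0, 0.8, 0, 0, 0, 1], [0, 0, 0.6, 0, 0, 0, 1]]]'

```text
time: 23.47
tool_pos: [0.3726, 0.2318, 0.1986]
tcp_rot: [-2.221, -2.222, 0.002]
wrist_force: [0.3, -0.0, -0.6]
width: 1.001
grip_force: 0.0
```

Emit:
jog_arm --increments '[[[0, 0, 0.4, 0, 0, 0, 1], [0, 0, 0, 0, 0, 0, 1], [0, 0, 0, 0, 0, 0, 1], [0, 0, 0, 0, 0, 0, 1], [0, 0, 0, 0, 0, 0, 1]]]'

```text
time: 23.88
tool_pos: [0.3737, 0.2334, 0.1897]
tcp_rot: [2.219, 2.223, 0.004]
wrist_force: [0.7, 0.2, 0.8]
width: 1.001
grip_force: 0.0
```

Emit:
jog_arm --increments '[[[0.05, -0.07, 0.45, 0, 0, 0, 1], [0, 0, 0.5, 0, 0, 0, 1], [0, 0, 0.5, 0, 0, 0, 1], [0, 0, 0.3, 0, 0, 0, 1], [0, 0, 0, 0, 0, 0, 1]]]'

```text
time: 24.3
tool_pos: [0.3697, 0.2344, 0.1348]
tcp_rot: [-2.218, -2.224, 0.004]
wrist_force: [-0.2, -0.2, 0.4]
width: 0.999
grip_force: 0.0
```

Emit:
jog_arm --increments '[[[0, 0, 0, 0, 0, 0, 1], [0, 0, 0, 0, 0, 0, -0.3], [0, 0, 0, 0, 0, 0, -1], [0, 0, 0, 0, 0, 0, -1], [0, 0, 0, 0, 0, 0, -1]]]'

```text
time: 24.72
tool_pos: [0.371, 0.2352, 0.1367]
tcp_rot: [2.218, 2.224, 0.002]
wrist_force: [-1.2, 0.2, 9.1]
width: 0.474
grip_force: 39.2
```

Emit:
jog_arm --increments '[[[0, 0, 0, 0, 0, 0, -1], [0, 0, 0, 0, 0, 0, -1], [0, 0, 0, 0, 0, 0, -1], [0, 0, 0, 0, 0, 0, -1], [0, 0, 0, 0, 0, 0, -1]]]'

```text
time: 25.13
tool_pos: [0.371, 0.2353, 0.1368]
tcp_rot: [2.218, 2.224, 0.002]
wrist_force: [-1.7, -0.1, 6.0]
width: 0.473
grip_force: 39.8
```

Emit:
jog_arm --increments '[[[0, 0, -0.6, 0, 0, 0, -1], [0, 0, -1, 0, 0, 0, -1], [0, 0, -1, 0, 0, 0, -1], [0, 0, -1, 0, 0, 0, -1], [0, 0, -1, 0, 0, 0, -1]]]'

```text
time: 25.55
tool_pos: [0.3699, 0.2346, 0.2746]
tcp_rot: [-2.218, -2.224, 0.002]
wrist_force: [0.1, 0.5, -1.9]
width: 0.472
grip_force: 40.7
```

Emit:
jog_arm --increments '[[[-0.6, 0.2, -0.5, 0, 0, 0, -1], [-1, 0.4, 0, 0, 0, 0, -1], [-1, 0.4, 0, 0, 0, 0, -1], [-1, 0.4, 0, 0, 0, 0, -1], [-1, 0.4, 0, 0, 0, 0, -1]]]'

```text
time: 25.97
tool_pos: [0.4248, 0.0957, 0.2887]
tcp_rot: [2.218, 2.225, -0.0]
wrist_force: [0.6, -0.0, -1.4]
width: 0.472
grip_force: 40.8
```

Emit:
jog_arm --increments '[[[-1, 0.4, 0, 0, 0, 0, -1], [-1, 0.1, 0, 0, 0, 0, -1], [-1, 0, 0, 0, 0, 0, -1], [-1, 0, 0, 0, 0, 0, -1], [-1, 0, 0, 0, 0, 0, -1]]]'

```text
time: 26.38
tool_pos: [0.4397, -0.0544, 0.2883]
tcp_rot: [-2.218, -2.224, 0.001]
wrist_force: [0.7, 0.7, -0.6]
width: 0.472
grip_force: 40.8
```

Emit:
jog_arm --increments '[[[-1, 0, 0, 0, 0, 0, -1], [-1, 0, 0, 0, 0, 0, -1], [-1, 0, 0, 0, 0, 0, -1], [-1, 0, 0, 0, 0, 0, -1], [-1, 0, 0, 0, 0, 0, -1]]]'

```text
time: 26.8
tool_pos: [0.44, -0.2043, 0.2883]
tcp_rot: [-2.218, -2.224, 0.0]
wrist_force: [0.7, -0.3, -1.5]
width: 0.467
grip_force: 40.8
```

Emit:
jog_arm --increments '[[[-1, 0, 0, 0, 0, 0, -1], [-1, 0, 0, 0, 0, 0, -1], [-0.6, 0, 0, 0, 0, 0, -1], [0, 0, 0, 0, 0, 0, -1], [0, 0, 0, 0, 0, 0, -1]]]'

```text
time: 27.22
tool_pos: [0.4404, -0.2815, 0.288]
tcp_rot: [-2.22, -2.221, 0.0]
wrist_force: [-0.1, 0.2, -1.7]
width: 0.476
grip_force: 40.8
```

Emit:
jog_arm --increments '[[[0.04, 0, 0.6, 0, 0, 0, -1], [0, 0, 1, 0, 0, 0, -1], [0, 0, 1, 0, 0, 0, -1], [0, 0, 1, 0, 0, 0, -1], [0, 0, 0.6, 0, 0, 0, -1]]]'

```text
time: 27.63
tool_pos: [0.4392, -0.277, 0.1594]
tcp_rot: [-2.213, -2.222, 0.001]
wrist_force: [-0.2, 0.4, -2.2]
width: 0.47
grip_force: 40.8
```

Emit:
jog_arm --increments '[[[0, 0, 0.2, 0, 0, 0, -1], [0, 0, 0.1, 0, 0, 0, -1], [0, 0, 0, 0, 0, 0, -1], [0, 0, 0, 0, 0, 0, -1], [0, 0, 0, 0, 0, 0, -1]]]'

```text
time: 28.05
tool_pos: [0.4421, -0.2803, 0.1558]
tcp_rot: [2.216, 2.222, 0.001]
wrist_force: [-0.5, 0.2, -0.9]
width: 0.467
grip_force: 40.8
```

Emit:
jog_arm --increments '[[[0, 0, 0.08, 0, 0, 0, -1], [0, 0, 0.08, 0, 0, 0, -1], [0, 0, 0.06, 0, 0, 0, -1], [0, 0, 0, 0, 0, 0, -1], [0, 0, 0, 0, 0, 0, -1]]]'

```text
time: 28.47
tool_pos: [0.4407, -0.2797, 0.1471]
tcp_rot: [-2.218, -2.224, 0.0]
wrist_force: [0.1, 0.2, -0.7]
width: 0.47
grip_force: 40.8
```

Emit:
jog_arm --increments '[[[0, 0, 0.08, 0, 0, 0, -1], [0, 0, 0.08, 0, 0, 0, -1], [0, 0, 0, 0, 0, 0, -1], [0, 0, 0, 0, 0, 0, -1], [0, 0, 0, 0, 0, 0, -1]]]'

```text
time: 28.88
tool_pos: [0.4414, -0.2805, 0.1448]
tcp_rot: [2.217, 2.223, -0.001]
wrist_force: [-4.1, 1.1, 12.2]
width: 0.471
grip_force: 42.0
```

Emit:
jog_arm --increments '[[[0, 0, -0.05, 0, 0, 0, -1], [0, 0, 0, 0, 0, 0, 0.1], [0, 0, 0, 0, 0, 0, 0.3], [0, 0, 0, 0, 0, 0, 0.6], [0, 0, 0, 0, 0, 0, 0.6]]]'

```text
time: 29.3
tool_pos: [0.4408, -0.2796, 0.1436]
tcp_rot: [-2.218, -2.224, 0.0]
wrist_force: [-0.9, -0.1, -0.1]
width: 0.802
grip_force: 0.0
```

Emit:
jog_arm --increments '[[[0, 0, -0.5, 0, 0, 0, 0.6], [0, 0, -1, 0, 0, 0, 0.6], [0, 0, -1, 0, 0, 0, 0.6], [0, 0, -1, 0, 0, 0, 1], [0, 0, -1, 0, 0, 0, 1]]]'

```text
time: 29.72
tool_pos: [0.4406, -0.2795, 0.2798]
tcp_rot: [-2.218, -2.224, 0.0]
wrist_force: [0.2, -0.5, -0.7]
width: 0.998
grip_force: 0.0
```

Emit:
jog_arm --increments '[[[1, 0, -0.2, 0, 0, 0, 1], [1, 0, 0, 0, 0, 0, 1], [1, 0, 0, 0, 0, 0, 1], [1, 0, 0, 0, 0, 0, 1], [1, 0, 0, 0, 0, 0, 1]]]'

```text
time: 30.13
tool_pos: [0.4402, -0.1285, 0.2849]
tcp_rot: [2.219, 2.224, 0.0]
wrist_force: [0.9, 0.3, 1.1]
width: 0.993
grip_force: 0.0
```

Emit:
jog_arm --increments '[[[1, 0, 0, 0, 0, 0, 1], [1, 0, 0, 0, 0, 0, 1], [1, 0, 0, 0, 0, 0, 1], [1, 0, 0, 0, 0, 0, 1], [1, 0, 0, 0, 0, 0, 1]]]'

```text
time: 30.55
tool_pos: [0.4397, 0.0217, 0.2848]
tcp_rot: [2.219, 2.224, 0.0]
wrist_force: [0.4, 0.6, -1.0]
width: 1.002
grip_force: 0.0
```

Emit:
jog_arm --increments '[[[1, 0, 0, 0, 0, 0, 1], [1, 0, 0, 0, 0, 0, 1], [1, 0, 0, 0, 0, 0, 1], [1, 0, 0, 0, 0, 0, 1], [1, 0, 0, 0, 0, 0, 1]]]'

```text
time: 30.97
tool_pos: [0.4393, 0.1718, 0.2848]
tcp_rot: [2.218, 2.225, -0.0]
wrist_force: [0.4, -0.5, 1.0]
width: 1.0
grip_force: 0.0
```

Emit:
jog_arm --increments '[[[1, -0.1, 0, 0, 0, 0, 1], [1, 0, 0, 0, 0, 0, 1], [1, 0, 0, 0, 0, 0, 1], [0.75, 0, 0, 0, 0, 0, 1], [0, 0, 0, 0, 0, 0, 1]]]'

```text
time: 31.38
tool_pos: [0.4362, 0.2864, 0.2848]
tcp_rot: [-2.214, -2.227, -0.002]
wrist_force: [1.2, -0.2, 0.2]
width: 0.999
grip_force: 0.0
```

```bash
python3 -c "
from j import *
jars([(.437,.281),(.44,-.335),(.44,-.28)])"
```

```text
[0.436172   0.28639012 0.28477784] [-2.21389053e+00 -2.22700469e+00 -2.06857703e-03]
w 1717 [0.4382 0.2834 0.0988] [0.038 0.039 0.015] 0.1056
t 135 [0.4368 0.2807 0.101 ] [0.038 0.04  0.021] 0.1103
t 145 [ 0.4373 -0.3347  0.1084] [0.038 0.04  0.025] 0.1194
t 138 [ 0.4399 -0.2805  0.1074] [0.04  0.038 0.024] 0.1176
```

Emit:
jog_arm --increments '[[[-0.06, 0.05, 0.6, 0, 0, 0, 1], [0, 0, 0.8, 0, 0, 0, 1], [0, 0, 0.8, 0, 0, 0, 1], [0, 0, 0.8, 0, 0, 0, 1], [0, 0, 0.2, 0, 0, 0, 1]]]'

```text
time: 31.9
tool_pos: [0.4356, 0.2783, 0.1848]
tcp_rot: [-2.219, -2.222, 0.012]
wrist_force: [-1.1, -1.5, -0.9]
width: 1.0
grip_force: 0.0
```

Emit:
jog_arm --increments '[[[0, 0, 0, 0, 0, 0, 1], [0, 0, 0, 0, 0, 0, 1], [0, 0, 0, 0, 0, 0, 1], [0, 0, 0, 0, 0, 0, 1], [0, 0, 0, 0, 0, 0, 1]]]'

```text
time: 32.32
tool_pos: [0.4388, 0.2814, 0.1907]
tcp_rot: [2.218, 2.224, 0.005]
wrist_force: [0.3, -0.3, -0.1]
width: 1.0
grip_force: 0.0
```

Emit:
jog_arm --increments '[[[0.05, 0, 0.5, 0, 0, 0, 1], [0, 0, 0.5, 0, 0, 0, 1], [0, 0, 0.5, 0, 0, 0, 1], [0, 0, 0.3, 0, 0, 0, 1], [0, 0, 0, 0, 0, 0, 1]]]'

```text
time: 32.73
tool_pos: [0.4368, 0.2819, 0.1334]
tcp_rot: [-2.218, -2.224, 0.005]
wrist_force: [0.2, -0.2, 0.0]
width: 0.997
grip_force: 0.0
```

Emit:
jog_arm --increments '[[[0, 0, 0, 0, 0, 0, 1], [0, 0, 0, 0, 0, 0, -0.3], [0, 0, 0, 0, 0, 0, -1], [0, 0, 0, 0, 0, 0, -1], [0, 0, 0, 0, 0, 0, -1]]]'

```text
time: 33.15
tool_pos: [0.4384, 0.2828, 0.1359]
tcp_rot: [2.218, 2.224, 0.002]
wrist_force: [-2.2, -0.7, 8.0]
width: 0.472
grip_force: 39.3
```

Emit:
jog_arm --increments '[[[0, 0, 0, 0, 0, 0, -1], [0, 0, 0, 0, 0, 0, -1], [0, 0, 0, 0, 0, 0, -1], [0, 0, 0, 0, 0, 0, -1], [0, 0, 0, 0, 0, 0, -1]]]'

```text
time: 33.57
tool_pos: [0.4383, 0.2828, 0.1359]
tcp_rot: [2.218, 2.224, 0.002]
wrist_force: [-1.5, -0.2, 5.3]
width: 0.475
grip_force: 39.9
```

Emit:
jog_arm --increments '[[[0, 0, -0.6, 0, 0, 0, -1], [0, 0, -1, 0, 0, 0, -1], [0, 0, -1, 0, 0, 0, -1], [0, 0, -1, 0, 0, 0, -1], [0, 0, -1, 0, 0, 0, -1]]]'

```text
time: 33.98
tool_pos: [0.4374, 0.2821, 0.2736]
tcp_rot: [-2.218, -2.224, 0.002]
wrist_force: [0.3, 0.4, -1.9]
width: 0.465
grip_force: 40.6
```

Emit:
jog_arm --increments '[[[-0.6, 0.1, -0.5, 0, 0, 0, -1], [-1, 0, 0, 0, 0, 0, -1], [-1, 0, 0, 0, 0, 0, -1], [-1, 0, 0, 0, 0, 0, -1], [-1, 0, 0, 0, 0, 0, -1]]]'

```text
time: 34.4
tool_pos: [0.4407, 0.1433, 0.2876]
tcp_rot: [2.218, 2.225, -0.001]
wrist_force: [-0.1, -0.3, -1.6]
width: 0.474
grip_force: 40.6
```

Emit:
jog_arm --increments '[[[-1, 0, 0, 0, 0, 0, -1], [-1, 0, 0, 0, 0, 0, -1], [-1, 0, 0, 0, 0, 0, -1], [-1, 0, 0, 0, 0, 0, -1], [-1, 0, 0, 0, 0, 0, -1]]]'

```text
time: 34.82
tool_pos: [0.441, -0.0069, 0.2875]
tcp_rot: [-2.218, -2.224, 0.0]
wrist_force: [0.1, -0.9, -1.5]
width: 0.471
grip_force: 40.6
```

Emit:
jog_arm --increments '[[[-1, 0, 0, 0, 0, 0, -1], [-1, 0, 0, 0, 0, 0, -1], [-1, 0, 0, 0, 0, 0, -1], [-1, 0, 0, 0, 0, 0, -1], [-1, 0, 0, 0, 0, 0, -1]]]'

```text
time: 35.23
tool_pos: [0.4414, -0.1569, 0.2875]
tcp_rot: [-2.218, -2.224, 0.0]
wrist_force: [-0.0, -0.3, -1.0]
width: 0.471
grip_force: 40.6
```

Emit:
jog_arm --increments '[[[-1, 0, 0, 0, 0, 0, -1], [-1, 0, 0, 0, 0, 0, -1], [-0.3, 0, 0, 0, 0, 0, -1], [0, 0, 0, 0, 0, 0, -1], [0, 0, 0, 0, 0, 0, -1]]]'

```text
time: 35.65
tool_pos: [0.4418, -0.2243, 0.2874]
tcp_rot: [-2.219, -2.221, -0.0]
wrist_force: [0.8, 0.3, -1.1]
width: 0.475
grip_force: 40.6
```

Emit:
jog_arm --increments '[[[0.0, 0, 0.6, 0, 0, 0, -1], [0, 0, 1, 0, 0, 0, -1], [0, 0, 1, 0, 0, 0, -1], [0, 0, 1, 0, 0, 0, -1], [0, 0, 0.6, 0, 0, 0, -1]]]'

```text
time: 36.07
tool_pos: [0.4406, -0.2217, 0.1587]
tcp_rot: [-2.213, -2.223, 0.001]
wrist_force: [0.0, 0.5, -1.3]
width: 0.472
grip_force: 40.6
```

Emit:
jog_arm --increments '[[[0, 0, 0.2, 0, 0, 0, -1], [0, 0, 0.1, 0, 0, 0, -1], [0, 0, 0, 0, 0, 0, -1], [0, 0, 0, 0, 0, 0, -1], [0, 0, 0, 0, 0, 0, -1]]]'

```text
time: 36.48
tool_pos: [0.4435, -0.2249, 0.1548]
tcp_rot: [2.216, 2.222, 0.001]
wrist_force: [-0.0, -0.6, -1.0]
width: 0.472
grip_force: 40.6
```

Emit:
jog_arm --increments '[[[0, 0, 0.08, 0, 0, 0, -1], [0, 0, 0.08, 0, 0, 0, -1], [0, 0, 0.06, 0, 0, 0, -1], [0, 0, 0, 0, 0, 0, -1], [0, 0, 0, 0, 0, 0, -1]]]'

```text
time: 36.9
tool_pos: [0.442, -0.2245, 0.1462]
tcp_rot: [-2.218, -2.224, 0.0]
wrist_force: [0.1, 0.8, -1.0]
width: 0.474
grip_force: 40.6
```

Emit:
jog_arm --increments '[[[0, 0, 0.08, 0, 0, 0, -1], [0, 0, 0.08, 0, 0, 0, -1], [0, 0, 0, 0, 0, 0, -1], [0, 0, 0, 0, 0, 0, -1], [0, 0, 0, 0, 0, 0, -1]]]'

```text
time: 37.32
tool_pos: [0.4428, -0.2251, 0.1439]
tcp_rot: [2.218, 2.224, -0.0]
wrist_force: [-4.6, 1.7, 14.5]
width: 0.469
grip_force: 42.2
```

Emit:
jog_arm --increments '[[[0, 0, -0.05, 0, 0, 0, -1], [0, 0, 0, 0, 0, 0, 0.1], [0, 0, 0, 0, 0, 0, 0.3], [0, 0, 0, 0, 0, 0, 0.6], [0, 0, 0, 0, 0, 0, 0.6]]]'

```text
time: 37.73
tool_pos: [0.4421, -0.2244, 0.1427]
tcp_rot: [-2.218, -2.224, 0.0]
wrist_force: [0.8, 0.1, -0.0]
width: 0.801
grip_force: 0.0
```

Emit:
jog_arm --increments '[[[0, 0, -0.5, 0, 0, 0, 0.6], [0, 0, -1, 0, 0, 0, 0.6], [0, 0, -1, 0, 0, 0, 0.6], [0, 0, -1, 0, 0, 0, 1], [0, 0, -1, 0, 0, 0, 1]]]'

```text
time: 38.15
tool_pos: [0.4419, -0.2243, 0.2789]
tcp_rot: [-2.218, -2.224, 0.0]
wrist_force: [0.4, -0.4, -0.0]
width: 0.995
grip_force: 0.0
```

Emit:
jog_arm --increments '[[[-1, 0, -1, 0, 0, 0, 1], [-1, 0, -1, 0, 0, 0, 1], [-1, 0, -1, 0, 0, 0, 1], [-1, 0, 0, 0, 0, 0, 1], [-1, 0, 0, 0, 0, 0, 1]]]'

```text
time: 38.57
tool_pos: [0.4434, -0.375, 0.3697]
tcp_rot: [2.214, 2.221, 0.0]
wrist_force: [0.2, 0.3, 0.5]
width: 0.998
grip_force: 0.0
```

Emit:
jog_arm --increments '[[[-1, 0, 0, 0, 0, 0, 1], [-1, 0, 0, 0, 0, 0, 1], [0, 0, 0, 0, 0, 0, 1], [0, 0, 0, 0, 0, 0, 1], [0, 0, 0, 0, 0, 0, 1]]]'

```text
time: 38.98
tool_pos: [0.4426, -0.4325, 0.3657]
tcp_rot: [-2.218, -2.223, -0.001]
wrist_force: [-0.0, 0.6, 0.2]
width: 1.006
grip_force: 0.0
```

Run:
```python
from h import *
s,im,X=wrist('pics/w5.png')
print(s['tool_pos'],s['wrist_force'])
for y in(-.335,-.28,-.225):
    m=(np.hypot(X[...,0]-.441,X[...,1]-y)<.026)&(X[...,2]>.107)&(X[...,2]<.125);P=X[m]
    q=np.percentile(P,[1,99],axis=0);print(m.sum(),q.mean(0).round(4),np.ptp(q,axis=0).round(3),np.median(P[:,2]))
m=(np.hypot(X[...,0]-.441,X[...,1]+.103)<.06)&(X[...,2]>.109)&(X[...,2]<.135)
P=X[m];print(m.sum(),cv2.minAreaRect((P[:,:2]*1000).astype(np.float32)),np.median(P[:,2]))
```

```text
[ 0.44262627 -0.43253005  0.36566317] [-0.00209327  0.64067138  0.17943459]
1095 [ 0.4389 -0.3353  0.1122] [0.036 0.038 0.004] 0.11240252201742046
1065 [ 0.4409 -0.2809  0.1113] [0.038 0.038 0.006] 0.11232075015326759
97 [ 0.4424 -0.2431  0.1105] [0.027 0.006 0.007] 0.11139301339240648
0 ((0.0, 0.0), (0.0, 0.0), 0.0) nan
  return _methods._mean(a, axis=axis, dtype=dtype,
  ret = ret.dtype.type(ret / rcount)
```

View pics/w5.png

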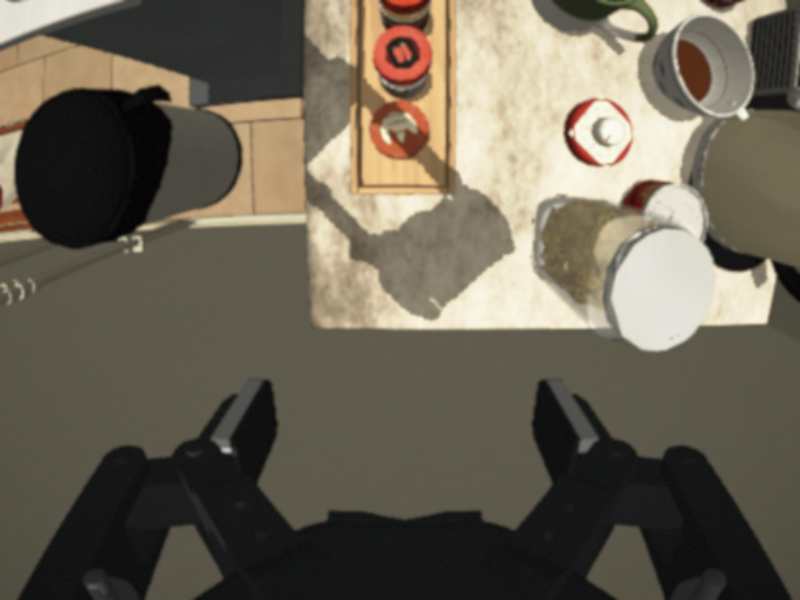

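The jars stand in the slot with cap tops at 0.112 (at (400,130), (403,55) and (405,8)). A last check with the top camera.

Run:
```python
from h import *
im,X=cloud('top')
m=(np.hypot(X[...,0]-.441,X[...,1]+.103)<.06)&(X[...,2]>.109)&(X[...,2]<.135)
P=X[m];print(m.sum(),cv2.minAreaRect((P[:,:2]*1000).astype(np.float32)),np.median(P[:,2]))
for y in(-.335,-.28,-.225):
    m=(np.hypot(X[...,0]-.441,X[...,1]-y)<.026)&(X[...,2]>.1)&(X[...,2]<.125);q=np.percentile(X[m],[2,98],axis=0);print(m.sum(),q.mean(0).round(4))
cv2.imwrite('pics/t2.png',cv2.resize(im[95:290,125:420],(800,529),interpolation=cv2.INTER_CUBIC))
```

```text
125 ((440.65106201171875, -102.77536010742188), (20.241378784179688, 65.26500701904297), 0.3175378739833832) 0.11826622960302798
139 [ 0.4376 -0.3344  0.111 ]
133 [ 0.4397 -0.2798  0.1111]
133 [ 0.441  -0.2247  0.1111]
```

View pics/t2.png

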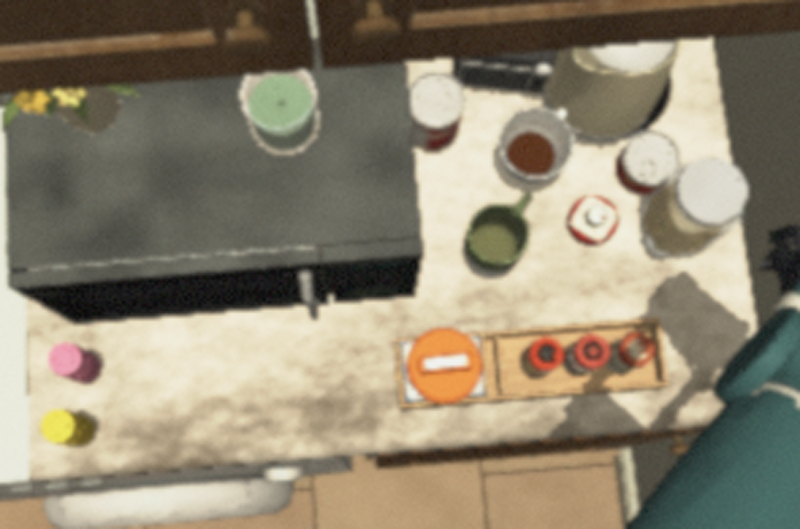

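The top view shows the lid home and square at (445,365), the three jars in the slot at (545,355), (591,352) and (636,349), and the bystanders where they were. Handing in.

```bash
python3 -c "
from workcell import bot
print(bot.finish_job())"
```

```text
the job is handed in; nothing more can be done
None
```

I've handed the job in: the lid is screwed fully home and square, the three spice jars stand upright in the caddy's open compartment, there was no jam jar on the worktop, and nothing else was moved (finish_job gave no verdict).

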